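# Turn the spare tote and stack it on the jar tote

## Task

Stack the empty tote on the tote that holds the jars. Turn it end for end, so that its two-rib end lies over the other's one-rib end and it stands on the ribs, level, inside the lower rim, clear of the jars, instead of nesting down into it. Leave the jar tote where it stands and do not knock over the bottle, then let go.

Things in the scene. Friction and masses are not known exactly. Their poses are not given: they have to be found in the camera images.
- spare_post (a point): Empty white tote to pick up, 0.25 kg, 206 (x) x 156 (y) x 75 mm, floor 179 x 129 mm. Mid-tote stands a square post 30 x 30 mm, sides along x and y, grip it across either pair: free all round to 63 mm from its axis. Its top is 57 mm above the underside; a 44 mm wide foot fills the lowest 21 mm, keep fingertips above that. Point: on the post's axis, 44 mm above the underside. z up, x lengthwise.
- spare_lip (a point): Middle of the flat thumb lip, 70 mm wide, that sticks 18 mm out of the empty tote's rim at its -x end, 112 mm from the post axis, 73 mm above the underside. That end has two stacking ribs inside, the +x end one rib and no lip. Rib tops are flat, 60 mm above the underside; the floor is notched under the ribs, so totes the same way round nest. Same axes as the tote.
- loaded_post (a point): Identical tote holding four amber jars 50 mm tall, 0.8 kg in all; stays on the bench. Same point on its post, same axes (lip and two ribs at -x). At the start both lips point towards the robot within 26 degrees of -x. A tote turned 180 degrees and set on it centrally rests on its ribs exactly 60 mm higher, 15 mm down inside the rim, with 5 mm play each way (7 mm at the mouth).
- bottle_mid (a point): White bottle with blue cap, 54 mm in diameter, 130 mm tall, loose on the bench between the totes; must stay standing. Point: on its axis, 65 mm above its underside; z up.
Not all that is in view belongs to the job. Leave any red look-alike of the part that bears bottle_mid alone.

How it is judged:
At the end, for the whole second after the job is handed in: The empty tote stands released and level (within 3.4 degrees) on the ribs of the jar tote, 55 to 64 mm above it, centred within 13 mm, its length in line within 10 degrees and turned end for end; the jar tote is level and within 30 mm of where it started, and the bottle stands upright (horizontal distance between spare_post and loaded_post below 0.013 m and z of spare_post in the frame of loaded_post between 0.055 and 0.064 m and angle between the x axis of spare_post and the x axis of loaded_post, either way round below 0.175 rad and x of spare_lip in the frame of loaded_post above 0.08 m and angle between each of spare_post, loaded_post's own z axis and vertical below 0.06 rad and distance of loaded_post from where it was at the start of the episode below 0.03 m and angle between bottle_mid's own z axis and vertical below 0.3 rad); the robot touches nothing.
It also fails if it takes over 42 s, if anything falls off the work surface, if the arm or the gripper's body presses on something with over 40 N, if the wrist force passes 120 N, or if a joint passes its speed limit or range.

## Robot

A 7-joint arm with a two-finger parallel gripper is mounted at the origin on the work surface. World frame = base frame: x ahead of the robot, y to its left, z up, the work surface at z = 0. Lengths are in m, angles in rad, forces in N, time in s.
With the tool pointing down it reaches from about 0.425 to 0.925 m from the base axis. Payload 6.8 kg.
Tool frame: the origin (TCP) lies midway between the tips of the shut fingers; the grasp point (between the pads) lies 19 mm behind it; z points along the fingers, y is the direction in which the jaws open and shut (so a half turn about z gives the same grasp; the last joint's range is limited). The gripper opens to 85 mm and grips with 20 to 120 N. Pads are 22 mm wide; open, the fingers measure 114 mm over their backs; the gripper's body (76 mm by 85 mm) begins 54 mm behind the grasp point. The pads swing forward as they close: fully open they stand 13 mm farther back than shut.
Start: joints at [-1.381, 0.477, 0.022, 1.555, -0.011, 1.109, -0.083], TCP at [0.198, 0.645, 0.231] pointing down, gripper open.
Joint ranges: [-2.96, 2.96], [-0.34, 2.1], [-1.41, 1.46], [0.24, 2.44], [-1.37, 4.51], [0.17, 1.92], [-2.96, 2.96]. Speed limits (rad/s): [2.39, 2.39, 3.14, 3.14, 3.14, 3.14, 3.14].

## Interface

Orientations are given as a rotation vector (axis times angle).
In Python, from bench import r gives the robot as it stands. The module is installed in compiled form; this text tells all that it offers.
- The arm moves only by the tool apply_moves, never from a script. Its argument "plan" is a list that holds one entry, the list of rows, each a list of 7 numbers: the turn, a rotation vector about the tool's x, y, z scaled (see below), then the shift along the tool's x, y, z scaled (see below), then the closure, from -1 (fully open) to 1 (shut). In form: [[[wx, wy, wz, tx, ty, tz, grip], ...]]. A call has 1 to 12 rows; each row is the pose to reach, as a shift and turn from the pose commanded when the call began, along the tool's axes at that moment, turning the shorter way round; what a row does not reach only later rows make up. The controller multiplies each number of a shift by 0.4 m and each number of a turn by 180 degrees. A row lasts 1/12 s, in which the tool goes at most 41.7 mm and 7.16 degrees, less where a joint would pass 70% of its speed; a pose out of reach is approached as far as the arm can. A call with a number of a shift or a turn outside -1 to 1 is refused whole. A call with a gripper value outside its range is refused whole. The fingers move at their own pace and stop on an object; "force" is the grip in N (left out, the last holds). Time passes only in rows, so rows that repeat a pose let the fingers close. It gives the time, the measured TCP pose, the force and the opening at its end, in the units of the state.
- r.get_obs(): the state, without advancing time (a new reading comes with each control period).
- r.grab_frame(name): name is "scene" or "top"; returns a dict with "pixels" (420x560x3 uint8, blue, green, red), "fx", "fy", "cx", "cy" (pixels), "k1" (the pictures are not rectified: a ray, as slopes to the right and down, at radius r is drawn at 1 + k1 r^2 times it, then the intrinsics apply), "pose" (4x4, takes a point from camera to world coordinates). Camera axes: x right, y up, looking along -z (the intrinsics and any distortion apply to the point x, -y, -z); pixel columns grow to the right and rows downward; lengths in m; the calibration is good to about 2 mm. A picture is of the moment at which its call begins. There is no depth.
- r.hand_in(): hands the job in, once; it reports no verdict.
The state is a dict: "clock": time; "joints": joint angles; "qvel": joint speeds; "tau": joint torques, N m; "tcp_pos": TCP position; "orientation": TCP orientation; "contact_force": force on the tool from outside, world axes, zero at the start; "moment": the same for the moment, N m; "grip_width": finger opening in m.
Only numpy, scipy, OpenCV 4.12 (cv2) and the standard library are available. Lean on these libraries where they do the work, as an engineer would, in place of code of your own. Each camera call takes 0.05 s, during which the arm holds its last target. There are 200 camera calls.

## Working session

There is one attempt and no reset: what is moved stays moved. The work goes in short steps, Python scripts to look and compute and a tool call to move; the robot and the scene stay as the last step left them, time stands still between calls to the robot, and variables do not carry over. Pictures are saved under pics/ and viewed, on a budget of 10 in all, crops included, one or two more only if the job needs it, and the job is handed in when it is done.

Besides the shell and the picture viewer there is one more tool, called by a JSON object that holds its "name" and its "arguments". apply_moves: Moves the arm, as the interface text tells. Its arguments: {"type":"object","properties":{"plan":{"type":"array","items":{"type":"array","items":{"type":"array","items":{"type":"number","minimum":-1,"maximum":1}}}},"force":{"type":"number"}},"required":["plan"]}

```bash
mkdir -p pics; cat > h.py <<'E'
import numpy as np, cv2
from bench import r
from scipy.spatial.transform import Rotation as R
def ray(f,u,v):
    x=(u-f["cx"])/f["fx"]; y=(v-f["cy"])/f["fy"]; rd=np.hypot(x,y); s=rd
    for _ in range(20): s=rd/(1+f["k1"]*s*s)
    k=s/rd if rd>0 else 1
    P=np.array(f["pose"]); return P[:3,3],P[:3,:3]@np.array([x*k,-y*k,-1])
def plane(f,u,v,z):
    o,d=ray(f,u,v); return o+d*(z-o[2])/d[2]
def proj(f,p):
    P=np.array(f["pose"]); c=P[:3,:3].T@(np.array(p)-P[:3,3]); x=c[0]/-c[2]; y=-c[1]/-c[2]
    k=1+f["k1"]*(x*x+y*y); return f["fx"]*x*k+f["cx"],f["fy"]*y*k+f["cy"]
def grab(n):
    f=r.grab_frame(n); f["img"]=np.ascontiguousarray(f["pixels"]); return f
E
python3 - <<'E'
from h import *
o=r.get_obs(); print({k:np.round(v,3) for k,v in o.items()})
for n in ("scene","top"):
    f=grab(n); cv2.imwrite(f"pics/{n}0.png",f["img"]); print(n,f["fx"],f["cx"],f["cy"],f["k1"],np.round(f["pose"],3).tolist())
E
```

```text
{'clock': np.float64(0.0), 'joints': array([-1.381,  0.478,  0.022,  1.556, -0.012,  1.109, -0.083]), 'qvel': array([-0.001,  0.   ,  0.   , -0.   , -0.   ,  0.   , -0.   ]), 'tau': array([ 1.0000e-03, -5.9644e+01,  1.6080e+00, -2.8119e+01,  1.3000e-02,
        9.0000e-03, -0.0000e+00]), 'tcp_pos': array([0.198, 0.645, 0.23 ]), 'orientation': array([-4.660e-01, -3.107e+00,  3.000e-03]), 'contact_force': array([0.405, 0.629, 0.224]), 'moment': array([ 0.028,  0.041, -0.004]), 'grip_width': np.float64(0.085)}
scene 431.12171345048677 276.1513541141229 212.168089052419 -0.057108911031021566 [[0.761, -0.401, 0.51, 0.884], [0.649, 0.454, -0.611, -0.481], [0.013, 0.796, 0.605, 0.537], [0.0, 0.0, 0.0, 1.0]]
top 450.206062032881 279.8099975020408 205.77024095276593 -0.10146297230205543 [[-0.025, 0.99, -0.141, 0.407], [-0.999, -0.031, -0.042, -0.038], [-0.046, 0.14, 0.989, 0.868], [0.0, 0.0, 0.0, 1.0]]
```

View pics/scene0.png

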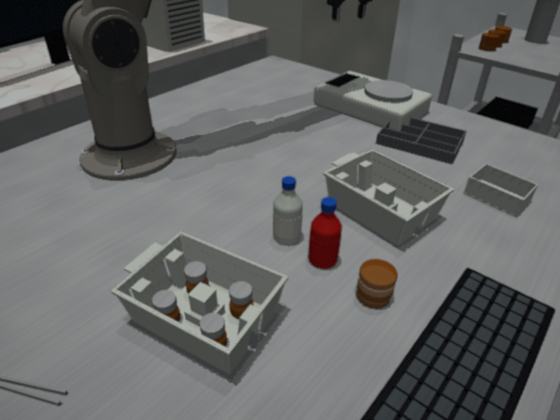

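View pics/top0.png

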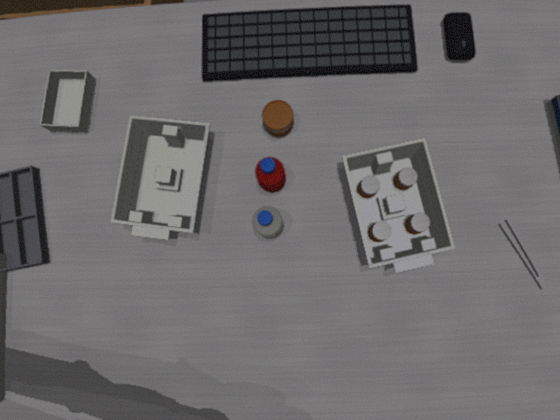

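Scene: the jar tote is at scene (200,297) / top (398,203), and the empty tote at scene (387,195) / top (162,175). The white bottle is at scene (288,210) / top (267,221).

Things that could be taken for the empty tote: the small lipless tray at top (68,100), the jar tote at top (398,203), and the dark organiser at top (20,220). I choose top (162,175), which has a post, two ribs and a lip at the robot's end and no jars. The red bottle at top (270,174) is a look-alike.

```bash
python3 - <<'E'
from h import *
im=cv2.imread("pics/top0.png")
a=im[105:250,100:220]; b=im[130:275,335:460]
c=np.hstack([cv2.resize(x[:, :120],None,fx=3.3,fy=3.3,interpolation=cv2.INTER_CUBIC) for x in (a,b)])
cv2.imwrite("pics/crop.png",c); print(c.shape)
E
```

```text
(478, 792, 3)
```

View pics/crop.png

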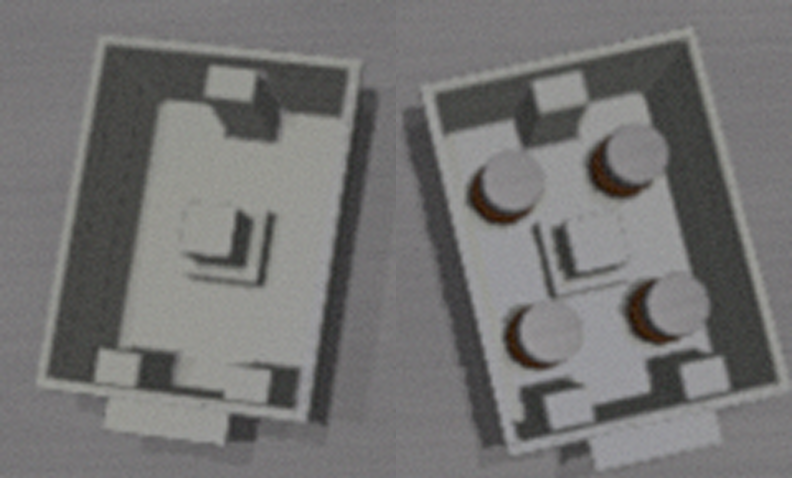

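The crop confirms the choice. Empty-tote rim corners in the crop are (100,38), (360,62), (304,422), (38,386), with one rib at the far end, two near, and the lip near. Jar-tote corners are (422,87), (692,30), (787,383), (512,453).

```bash
cat > m.py <<'E'
from h import *
def rect(f,c,z=0.075):   # c: far-left, far-right, near-right, near-left (image) -> rigid fit of 206x156
    P=np.array([plane(f,*p,z)[:2] for p in c]); M=np.array([[.103,.078],[.103,-.078],[-.103,-.078],[-.103,.078]])
    q=P-P.mean(0); a=np.arctan2((M[:,0]*q[:,1]-M[:,1]*q[:,0]).sum(),(M*q).sum())
    res=q-M@np.array([[np.cos(a),np.sin(a)],[-np.sin(a),np.cos(a)]])
    return P.mean(0),a,np.abs(res).max()
E
python3 - <<'E'
from m import *
f=grab("top")
def cr(c,o): return [((x+.5)/3.3-.5+o[0],(y+.5)/3.3-.5+o[1]) for x,y in c]
for n,c,o,p in (("E",[(100,38),(360,62),(304,422),(38,386)],(100,105),[(210,231)]),("L",[(26,87),(296,30),(391,383),(116,453)],(335,130),[(202,242)])):
    m,a,e=rect(f,cr(c,o)); print(n,m.round(4),round(np.degrees(a),2),e.round(4),"post",plane(f,*cr(p,o)[0],.057).round(4))
    print(np.hypot(*m),np.degrees(np.arctan2(m[1],m[0])))
hsv=cv2.cvtColor(f["img"],cv2.COLOR_BGR2HSV); k=cv2.inRange(hsv,(105,120,60),(130,255,255))
n,l,s,ct=cv2.connectedComponentsWithStats(k)
for i in range(1,n):
    if s[i,4]>60: print("cap",ct[i],s[i,4],plane(f,*ct[i],.13).round(4))
o=r.get_obs(); print(o["tcp_pos"],R.from_rotvec(o["orientation"]).as_matrix().round(3))
E
```

```text
E [0.5884 0.2143] -8.62 0.0022 post [0.5879 0.2133 0.057 ]
0.6262422645205843 20.01462644243448
L [ 0.5218 -0.2143] 11.05 0.0036 post [ 0.5207 -0.2148  0.057 ]
0.5641391262630366 -22.33034246632761
cap [267.27325581 164.90697674] 172 [0.5819 0.0123 0.13  ]
cap [264.60479042 217.55688623] 167 [0.4929 0.0186 0.13  ]
[0.19791834 0.64484081 0.23052418] [[-0.956  0.293 -0.   ]
 [ 0.293  0.956 -0.001]
 [-0.    -0.001 -1.   ]]
```

```bash
cat > go.py <<'E'
import sys
from h import *
# x y z psi(deg of tool x in world) -> move numbers from the measured pose
def go(x,y,z,psi):
    o=r.get_obs(); A=R.from_rotvec(o["orientation"]); a=np.radians(psi)
    B=R.from_matrix(np.array([[np.cos(a),np.sin(a),0],[np.sin(a),-np.cos(a),0],[0,0,-1]]))
    w=(A.inv()*B).as_rotvec()/np.pi; t=A.inv().apply(np.array([x,y,z])-o["tcp_pos"])/.4
    m=A.as_matrix(); print("t",o["clock"].round(2),"tcp",o["tcp_pos"].round(4),"psi",np.degrees(np.arctan2(m[1,0],m[0,0])).round(2),"w",o["grip_width"].round(4),"F",o["contact_force"].round(2),"j",o["joints"].round(2))
    print("move",w.round(4),t.round(4),"rows",max(abs(np.linalg.norm(t))*400/41.7,np.linalg.norm(w)*180/7.16).round(1))
if __name__=="__main__": go(*map(float,sys.argv[1:]))
E
python3 go.py .588 .214 .20 171.4
```

```text
Traceback (most recent call last):
  File "go.py", line 10, in <module>
    if __name__=="__main__": go(*map(float,sys.argv[1:]))
                             ~~^^^^^^^^^^^^^^^^^^^^^^^^^^
  File "go.py", line 8, in go
    m=A.as_matrix(); print("t",o["clock"].round(2),"tcp",o["tcp_pos"].round(4),"psi",np.degrees(np.arctan2(m[1,0],m[0,0])).round(2),"w",o["grip_width"].round(4),"F",o["contact_force"].round(2),"j",o["joints"].round(2))
                               ^^^^^^^^^^^^^^^^
AttributeError: 'float' object has no attribute 'round'
```

```bash
sed -i 's/o\["\(clock\|grip_width\)"\].round(\([0-9]\))/round(float(o["\1"]),\2)/g; s/,np.linalg.norm(w)\*180\/7.16).round(1)/,np.linalg.norm(w)*180\/7.16)/' go.py; python3 go.py .588 .214 .20 171.4
```

```text
t 0.15 tcp [0.1979 0.6448 0.2305] psi 162.94 w 0.0854 F [ 0.11 -0.23  0.13] j [-1.38  0.48  0.02  1.56 -0.01  1.11 -0.08]
move [-0.0005  0.     -0.047 ] [-1.2483 -0.7435  0.0776] rows 13.956736364473072
```

{"name": "apply_moves", "arguments": {"plan": [[[0, 0, -0.024, -0.62, -0.37, 0, -0.4], [0, 0, -0.024, -0.62, -0.37, 0, -0.4], [0, 0, -0.024, -0.62, -0.37, 0, -0.4], [0, 0, -0.024, -0.62, -0.37, 0, -0.4], [0, 0, -0.024, -0.62, -0.37, 0, -0.4], [0, 0, -0.024, -0.62, -0.37, 0, -0.4], [0, 0, -0.024, -0.62, -0.37, 0, -0.4], [0, 0, -0.024, -0.62, -0.37, 0, -0.4], [0, 0, -0.024, -0.62, -0.37, 0, -0.4]]]}}

```text
clock: 0.9
tcp_pos: [0.3941, 0.4283, 0.2313]
orientation: [0.358, 3.12, -0.001]
contact_force: [-0.2, 1.3, 0.7]
grip_width: 0.0596
```

```bash
python3 go.py .588 .214 .15 171.4
```

```text
t 0.9 tcp [0.3941 0.4283 0.2313] psi 166.91 w 0.0596 F [-0.18  1.27  0.68] j [-1.    0.32  0.09  1.79 -0.03  1.03  0.44]
move [-0.0002  0.0002 -0.0249] [-0.5935 -0.4119  0.204 ] rows 7.200454056620431
```

{"name": "apply_moves", "arguments": {"plan": [[[0, 0, -0.025, -0.593, -0.412, 0.1, -0.4], [0, 0, -0.025, -0.593, -0.412, 0.1, -0.4], [0, 0, -0.025, -0.593, -0.412, 0.1, -0.4], [0, 0, -0.025, -0.593, -0.412, 0.1, -0.4], [0, 0, -0.025, -0.593, -0.412, 0.1, -0.4], [0, 0, -0.025, -0.593, -0.412, 0.1, -0.4], [0, 0, -0.025, -0.593, -0.412, 0.1, -0.4], [0, 0, -0.025, -0.593, -0.412, 0.204, -0.4], [0, 0, -0.025, -0.593, -0.412, 0.204, -0.4], [0, 0, -0.025, -0.593, -0.412, 0.204, -0.4]]]}}

```text
clock: 1.73
tcp_pos: [0.5848, 0.2189, 0.1476]
orientation: [-0.223, -3.129, 0.002]
contact_force: [-1.7, 0.5, -0.2]
grip_width: 0.0595
```

```bash
python3 go.py .588 .214 .026 171.4; python3 - <<'E'
from h import *
c=[]
for n,(u,v) in (("scene",(387,190)),("top",(162,175))):
    f=grab(n)
    for z in (.057,): 
        p=tuple(int(round(q)) for q in proj(f,(.588,.214,z))); cv2.circle(f["img"],p,2,(0,0,255),-1); print(n,p)
    c.append(cv2.resize(f["img"][max(0,v-90):v+90,u-80:u+80],None,fx=2.5,fy=2.5))
cv2.imwrite("pics/above.png",np.hstack([x[:440] for x in c]))
E
```

```text
t 1.73 tcp [0.5848 0.2189 0.1476] psi 171.83 w 0.0595 F [-1.7   0.52 -0.22] j [-0.57  0.49  0.16  1.76 -0.09  0.9   1.05]
move [-0.0006 -0.0015  0.0024] [-0.0112 -0.0103  0.3041] rows 2.9205516495864448
scene (385, 186)
top (163, 175)
```

View pics/above.png

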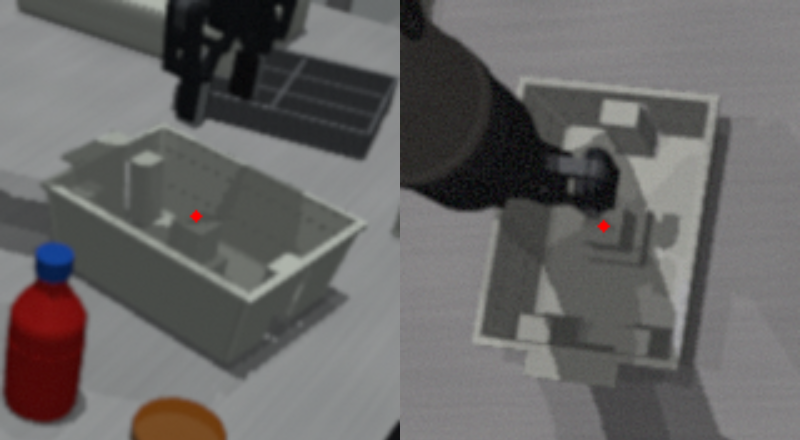

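Both views put the projected red dot on the post top (scene crop (196,216), top crop (603,226)). The gripper hangs above it and is clear.

```bash
python3 go.py .588 .214 .026 171.4
```

```text
t 1.83 tcp [0.5864 0.2206 0.1507] psi 171.93 w 0.0601 F [-0.41  0.05  1.02] j [-0.58  0.48  0.16  1.76 -0.09  0.9   1.05]
move [0.0005 0.0001 0.003 ] [-0.0061 -0.0162  0.3118] rows 2.9954280362265866
```

{"name": "apply_moves", "arguments": {"plan": [[[0, 0, 0.003, -0.006, -0.016, 0, -0.4], [0, 0, 0.003, -0.006, -0.016, 0.08, -0.4], [0, 0, 0.003, -0.006, -0.016, 0.15, -0.4], [0, 0, 0.003, -0.006, -0.016, 0.18, -0.4], [0, 0, 0.003, -0.006, -0.016, 0.18, -0.4], [0, 0, 0.003, -0.006, -0.016, 0.18, -0.4]]]}}

```text
clock: 2.33
tcp_pos: [0.5884, 0.2118, 0.0786]
orientation: [0.24, 3.132, 0.001]
contact_force: [0.5, -0.3, 0.2]
grip_width: 0.0597
```

```bash
python3 go.py .588 .214 .026 171.4
```

```text
t 2.33 tcp [0.5884 0.2118 0.0786] psi 171.25 w 0.0597 F [ 0.5  -0.27  0.15] j [-0.55  0.57  0.14  1.81 -0.11  0.77  1.07]
move [ 0.0001  0.0001 -0.0008] [0.002  0.0052 0.1315] rows 1.262926957201656
```

{"name": "apply_moves", "arguments": {"plan": [[[0, 0, 0, 0.002, 0.005, 0.06, -0.4], [0, 0, 0, 0.002, 0.005, 0.12, -0.4], [0, 0, 0, 0.002, 0.005, 0.131, -0.4], [0, 0, 0, 0.002, 0.005, 0.131, -0.4], [0, 0, 0, 0.002, 0.005, 0.131, -0.4]]]}}

```text
clock: 2.75
tcp_pos: [0.5889, 0.2138, 0.0271]
orientation: [0.241, 3.13, 0.002]
contact_force: [-0.0, 0.3, -0.3]
grip_width: 0.0598
```

```bash
python3 go.py .588 .214 .026 171.4
```

```text
t 2.75 tcp [0.5889 0.2138 0.0271] psi 171.21 w 0.0598 F [-0.04  0.32 -0.35] j [-0.54  0.65  0.13  1.82 -0.13  0.68  1.08]
move [ 0.0004  0.0006 -0.0011] [0.0022 0.0002 0.0027] rows 0.03318493268402958
```

{"name": "apply_moves", "arguments": {"plan": [[[0, 0, 0, 0, 0, 0, 1], [0, 0, 0, 0, 0, 0, 1], [0, 0, 0, 0, 0, 0, 1], [0, 0, 0, 0, 0, 0, 1], [0, 0, 0, 0, 0, 0, 1], [0, 0, 0, 0, 0, 0, 1], [0, 0, 0, 0, 0, 0, 1], [0, 0, 0, 0, 0, -0.05, 1], [0, 0, 0, 0, 0, -0.1, 1], [0, 0, 0, 0, 0, -0.1, 1]]], "force": 60}}

```text
clock: 3.58
tcp_pos: [0.59, 0.2141, 0.069]
orientation: [0.241, 3.127, 0.004]
contact_force: [1.2, -0.4, -2.4]
grip_width: 0.0289
```

```bash
python3 go.py .588 .214 .25 171.4
```

```text
t 3.58 tcp [0.59   0.2141 0.069 ] psi 171.2 w 0.0289 F [ 1.18 -0.36 -2.43] j [-0.55  0.59  0.14  1.81 -0.12  0.75  1.07]
move [ 0.001   0.0016 -0.0011] [ 2.700e-03  3.000e-04 -4.525e-01] rows 4.340537368143956
```

{"name": "apply_moves", "arguments": {"plan": [[[0, 0, 0, 0, 0, -0.1, 1], [0, 0, 0, 0, 0, -0.2, 1], [0, 0, 0, 0, 0, -0.3, 1], [0, 0, 0, 0, 0, -0.4, 1], [0, 0, 0, 0, 0, -0.45, 1], [0, 0, 0, 0, 0, -0.45, 1], [0, 0, 0, 0, 0, -0.45, 1]]]}}

```text
clock: 4.17
tcp_pos: [0.5878, 0.2134, 0.2453]
orientation: [0.24, 3.131, 0.001]
contact_force: [-0.3, 0.2, -3.3]
grip_width: 0.0292
```

```bash
python3 go.py .56 .0 .25 91
```

```text
t 4.17 tcp [0.5878 0.2134 0.2453] psi 171.22 w 0.0292 F [-0.27  0.22 -3.31] j [-0.58  0.38  0.18  1.68 -0.08  1.09  1.04]
move [4.000e-04 1.000e-04 4.456e-01] [-0.0129 -0.5379 -0.0121] rows 11.20346826771665
```

{"name": "apply_moves", "arguments": {"plan": [[[0, 0, 0.02, 0, -0.02, 0, 1], [0, 0, 0.055, 0, -0.06, 0, 1], [0, 0, 0.09, 0, -0.11, -0.01, 1], [0, 0, 0.13, 0, -0.16, -0.01, 1], [0, 0, 0.17, 0, -0.21, -0.01, 1], [0, 0, 0.21, 0, -0.26, -0.01, 1], [0, 0, 0.25, 0, -0.31, -0.01, 1], [0, 0, 0.29, 0, -0.36, -0.01, 1], [0, 0, 0.33, 0, -0.41, -0.01, 1], [0, 0, 0.37, 0, -0.46, -0.01, 1], [0, 0, 0.41, 0, -0.5, -0.01, 1], [0, 0, 0.44, -0.013, -0.54, -0.01, 1]]]}}

```text
clock: 5.17
tcp_pos: [0.5571, -0.0019, 0.2461]
orientation: [-2.187, -2.25, 0.007]
contact_force: [-0.8, -0.3, -3.2]
grip_width: 0.029
```

```bash
python3 go.py .522 -.2145 .25 11.05
```

```text
t 5.17 tcp [ 0.5571 -0.0019  0.2461] psi 91.63 w 0.029 F [-0.82 -0.32 -3.15] j [-0.53  0.29  0.52  1.85 -0.17  1.05  0.08]
move [-0.0014  0.0015  0.4477] [-0.5287 -0.1028 -0.0086] rows 11.253904894671702
```

{"name": "apply_moves", "arguments": {"plan": [[[0, 0, 0.035, -0.04, 0, 0, 1], [0, 0, 0.075, -0.08, -0.01, 0, 1], [0, 0, 0.115, -0.13, -0.02, -0.01, 1], [0, 0, 0.155, -0.18, -0.03, -0.01, 1], [0, 0, 0.195, -0.23, -0.04, -0.01, 1], [0, 0, 0.235, -0.28, -0.05, -0.01, 1], [0, 0, 0.275, -0.33, -0.06, -0.01, 1], [0, 0, 0.315, -0.38, -0.07, -0.01, 1], [0, 0, 0.355, -0.43, -0.08, -0.01, 1], [0, 0, 0.39, -0.47, -0.09, -0.01, 1], [0, 0, 0.42, -0.51, -0.1, -0.01, 1], [0, 0, 0.447, -0.529, -0.103, -0.01, 1]]]}}

```text
clock: 6.17
tcp_pos: [0.5234, -0.2158, 0.2506]
orientation: [3.126, 0.304, -0.008]
contact_force: [-0.2, -0.1, -3.4]
grip_width: 0.0288
```

{"name": "apply_moves", "arguments": {"plan": [[[0, 0, 0, 0, 0, 0, 1], [0, 0, 0, 0, 0, 0, 1], [0, 0, 0, 0, 0, 0, 1], [0, 0, 0, 0, 0, 0, 1]]]}}

```text
clock: 6.5
tcp_pos: [0.5261, -0.2124, 0.2524]
orientation: [-3.124, -0.321, 0.002]
contact_force: [0.5, -0.4, -3.3]
grip_width: 0.029
```

```bash
python3 go.py .522 -.2145 .16 11.05;  python3 - <<'E'
from h import *
for n in ("scene","top"):
    f=grab(n); cv2.imwrite(f"pics/{n}1.png",f["img"])
s=cv2.imread("pics/scene1.png")[130:400,40:320];t=cv2.imread("pics/top1.png")[90:360,270:550]
cv2.imwrite("pics/p1.png",cv2.resize(np.hstack([s,t]),None,fx=1.42,fy=1.42))
E
```

```text
t 6.5 tcp [ 0.5261 -0.2124  0.2524] psi 11.75 w 0.029 F [ 0.45 -0.37 -3.35] j [-0.41  0.37  0.88  1.83 -0.33  1.09 -0.77]
move [-0.0003  0.0004  0.0039] [-0.0108  0.0032  0.231 ] rows 2.218095428880377
```

View pics/p1.png

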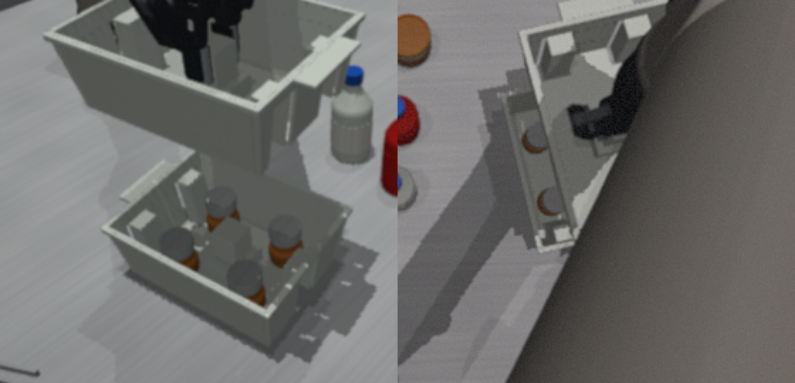

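The picture shows the held tote turned end for end: its lip is away from the robot, at crop (330,60). The jar tote lies below it in full view in the scene camera, and the bottle stands at crop (352,120). I'll zoom in for a second measurement of the jar tote's rim.

```bash
python3 - <<'E'
import cv2
s=cv2.imread("pics/scene1.png")[220:385,100:300]
cv2.imwrite("pics/p2.png",cv2.resize(s,None,fx=3.6,fy=3.6,interpolation=cv2.INTER_CUBIC))
E
```

```text
(no output)
```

View pics/p2.png

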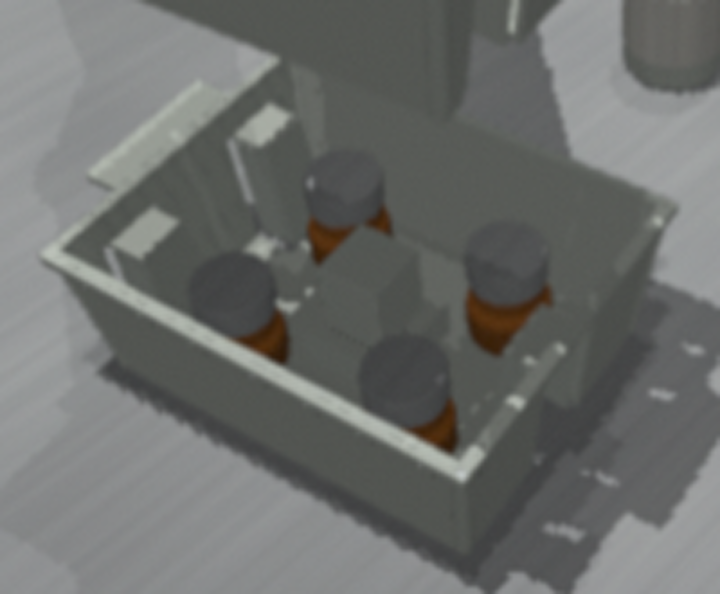

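Lower rim corners in the zoom: (-x,-y) at (42,256), (+x,-y) at (463,478), (+x,+y) at (677,206). The post-top centre is at about (370,265).

```bash
python3 - <<'E'
from m import *
f=grab("scene")
g=lambda x,y:((x+.5)/3.6-.5+100,(y+.5)/3.6-.5+220)
a,b,c=[plane(f,*g(*p),.075)[:2] for p in((42,256),(463,478),(677,206))]
print("centre",(a+c)/2,"len",np.linalg.norm(b-a),"wid",np.linalg.norm(c-b),"yaw",np.degrees(np.arctan2(*(b-a)[::-1])),np.degrees(np.arctan2(*(c-b)[::-1]))-90)
print("post",plane(f,*g(370,265),.057))
E
```

```text
centre [ 0.5244202 -0.217765 ] len 0.2023982323184859 wid 0.15207393482649942 yaw 11.041575418753949 10.16065858017555
post [ 0.5262841  -0.21861866  0.057     ]
```

```bash
python3 go.py .5235 -.2165 .125 11
```

```text
t 6.65 tcp [ 0.5263 -0.2131  0.2531] psi 11.66 w 0.029 F [-0.03  0.85 -3.21] j [-0.4   0.37  0.88  1.83 -0.33  1.09 -0.77]
move [-0.0001  0.      0.0037] [-0.0085  0.0072  0.3203] rows 3.0742125340874074
```

{"name": "apply_moves", "arguments": {"plan": [[[0, 0, 0.004, -0.0085, 0.007, 0.05, 1], [0, 0, 0.004, -0.0085, 0.007, 0.12, 1], [0, 0, 0.004, -0.0085, 0.007, 0.2, 1], [0, 0, 0.004, -0.0085, 0.007, 0.27, 1], [0, 0, 0.004, -0.0085, 0.007, 0.31, 1], [0, 0, 0.004, -0.0085, 0.007, 0.32, 1], [0, 0, 0.004, -0.0085, 0.007, 0.32, 1], [0, 0, 0.004, -0.0085, 0.007, 0.32, 1]]]}}

```text
clock: 7.32
tcp_pos: [0.5241, -0.2175, 0.1262]
orientation: [3.127, 0.297, 0.002]
contact_force: [0.7, 0.2, -2.3]
grip_width: 0.0292
```

```bash
python3 go.py .5235 -.2165 .086 11; python3 - <<'E'
from h import *
f=grab("scene"); cv2.imwrite("pics/scene2.png",f["img"])
cv2.imwrite("pics/p3.png",cv2.resize(f["img"][190:385,100:300],None,fx=3,fy=3,interpolation=cv2.INTER_CUBIC))
E
```

```text
t 7.32 tcp [ 0.5241 -0.2175  0.1262] psi 10.85 w 0.0292 F [ 0.75  0.19 -2.26] j [-0.29  0.53  0.76  1.95 -0.49  0.85 -0.64]
move [ 0.0002 -0.0004 -0.0008] [-0.001  -0.0029  0.1006] rows 0.96505663596168
```

View pics/p3.png

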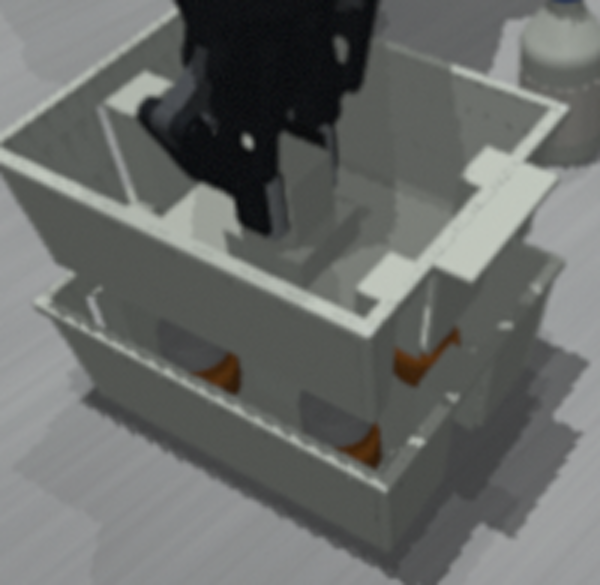

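Upper rim corners in the crop are (0,152), (367,335), (568,108). Lower rim corners are (36,302), (386,488), (564,262). I'll compare the two in this one view.

```bash
python3 - <<'E'
from m import *
f=grab("scene")
g=lambda x,y:((x+.5)/3-.5+100,(y+.5)/3-.5+190)
for z,C in((.1745,((0,152),(367,335),(568,108))),(.075,((36,302),(386,488),(564,262)))):
    a,b,c=[plane(f,*g(*p),z)[:2] for p in C]
    print("centre",(a+c)/2,"near",b,"len",np.linalg.norm(b-a),"wid",np.linalg.norm(c-b),"yaw",np.degrees(np.arctan2(*(b-a)[::-1])),np.degrees(np.arctan2(*(c-b)[::-1]))-90)
E
```

```text
centre [ 0.52935998 -0.21801095] near [ 0.6387607  -0.27654536] len 0.19377477533639498 wid 0.1530097406139196 yaw 9.916858171281323 10.514511715760747
centre [ 0.52434073 -0.2174904 ] near [ 0.637151   -0.27307384] len 0.20257021788355906 wid 0.1516510636191795 yaw 10.84689090313262 10.12877040209996
```

```bash
python3 go.py .523 -.216 .088 11
```

```text
t 7.42 tcp [ 0.5245 -0.2177  0.1268] psi 10.85 w 0.0293 F [ 0.11 -0.33 -3.25] j [-0.29  0.53  0.76  1.95 -0.49  0.85 -0.64]
move [ 0.0004 -0.0008 -0.0008] [-0.0031 -0.0049  0.0971] rows 0.932896324576806
```

{"name": "apply_moves", "arguments": {"plan": [[[0, 0, 0, -0.003, -0.005, 0, 1], [0, 0, 0, -0.003, -0.005, 0.02, 1], [0, 0, 0, -0.003, -0.005, 0.04, 1], [0, 0, 0, -0.003, -0.005, 0.055, 1], [0, 0, 0, -0.003, -0.005, 0.07, 1], [0, 0, 0, -0.003, -0.005, 0.08, 1], [0, 0, 0, -0.003, -0.005, 0.085, 1], [0, 0, 0, -0.003, -0.005, 0.09, 1], [0, 0, 0, -0.003, -0.005, 0.09, 1], [0, 0, 0, -0.003, -0.005, 0.09, 1]]]}}

```text
clock: 8.25
tcp_pos: [0.5219, -0.2156, 0.0893]
orientation: [3.127, 0.296, 0.0]
contact_force: [0.3, 0.4, -3.3]
grip_width: 0.0291
```

```bash
python3 go.py .523 -.216 .087 11
```

```text
t 8.25 tcp [ 0.5219 -0.2156  0.0893] psi 10.83 w 0.0291 F [ 0.27  0.4  -3.29] j [-0.25  0.58  0.72  1.98 -0.54  0.78 -0.61]
move [ 0.     -0.     -0.0009] [0.0026 0.0016 0.0059] rows 0.06332861024388671
```

Force is unchanged (weight only), so the tote is inside the mouth without contact. Next, the last 2–3 mm.

{"name": "apply_moves", "arguments": {"plan": [[[0, 0, 0, 0, 0, 0.003, 1], [0, 0, 0, 0, 0, 0.006, 1], [0, 0, 0, 0, 0, 0.006, 1], [0, 0, 0, 0, 0, 0.006, 1]]]}}

```text
clock: 8.58
tcp_pos: [0.5222, -0.2156, 0.0875]
orientation: [3.127, 0.297, 0.001]
contact_force: [-0.3, 0.9, 2.9]
grip_width: 0.0289
```

```bash
python3 go.py .523 -.216 .085 11; python3 - <<'E'
from h import *
f=grab("scene")
cv2.imwrite("pics/p4.png",cv2.resize(f["img"][200:385,100:300],None,fx=3,fy=3,interpolation=cv2.INTER_CUBIC))
E
```

```text
t 8.58 tcp [ 0.5222 -0.2156  0.0875] psi 10.84 w 0.0289 F [-0.26  0.9   2.86] j [-0.25  0.58  0.71  1.98 -0.54  0.78 -0.6 ]
move [ 0.0001 -0.0003 -0.0009] [0.0018 0.0013 0.0061] rows 0.06254323671735124
```

View pics/p4.png

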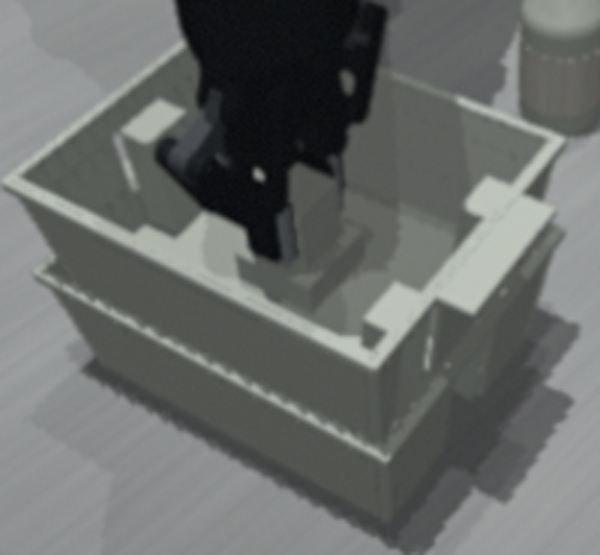

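The tote sits inside the rim: upper near corner at (375,365), lower at (388,460). The contact force has changed sign and the height is 60 mm above the grasp height, so it rests on the ribs. Now I'll release and retreat straight up.

{"name": "apply_moves", "arguments": {"plan": [[[0, 0, 0, 0, 0, 0, -0.3], [0, 0, 0, 0, 0, 0, -0.3], [0, 0, 0, 0, 0, 0, -0.3], [0, 0, 0, 0, 0, 0, -0.3], [0, 0, 0, 0, 0, 0, -0.3], [0, 0, 0, 0, 0, -0.03, -0.3], [0, 0, 0, 0, 0, -0.08, -0.3], [0, 0, 0, 0, 0, -0.15, -0.3], [0, 0, 0, 0, 0, -0.25, -0.3], [0, 0, 0, 0, 0, -0.35, -0.3], [0, 0, 0, 0, 0, -0.4, -0.3], [0, 0, 0, 0, 0, -0.4, -0.3]]]}}

```text
clock: 9.63
tcp_pos: [0.5241, -0.2173, 0.2526]
orientation: [3.125, 0.295, 0.013]
contact_force: [0.9, -0.1, 0.2]
grip_width: 0.0559
```

{"name": "apply_moves", "arguments": {"plan": [[[0, 0, 0, 0.1, 0.1, -0.05, -0.3], [0, 0, 0, 0.1, 0.2, -0.05, -0.3], [0, 0, 0, 0.1, 0.3, -0.05, -0.3], [0, 0, 0, 0.1, 0.4, -0.05, -0.3], [0, 0, 0, 0.1, 0.5, -0.05, -0.3], [0, 0, 0, 0.1, 0.5, -0.05, -0.3], [0, 0, 0, 0.1, 0.5, -0.05, -0.3], [0, 0, 0, 0.1, 0.5, -0.05, -0.3], [0, 0, 0, 0.1, 0.5, -0.05, -0.3]]]}}

```text
clock: 10.38
tcp_pos: [0.599, -0.4026, 0.2665]
orientation: [-3.126, -0.299, 0.0]
contact_force: [0.3, -0.0, -0.4]
grip_width: 0.0554
```

```bash
python3 go.py .523 -.216 .3 11; python3 - <<'E'
from h import *
c=[]
for n,(x,y) in (("scene",(90,160)),("top",(255,120))):
    f=grab(n); cv2.imwrite(f"pics/{n}5.png",f["img"]); c.append(cv2.resize(f["img"][y:y+220,x:x+230] if n=="scene" else f["img"][y:y+220,x:x+230],None,fx=1.73,fy=1.73,interpolation=cv2.INTER_CUBIC))
cv2.imwrite("pics/p5.png",np.hstack(c))
E
```

```text
t 10.38 tcp [ 0.599  -0.4026  0.2665] psi 10.92 w 0.0554 F [ 0.33 -0.05 -0.37] j [ 0.02  0.65  0.81  1.42 -0.48  1.27 -0.51]
move [-0.0005  0.     -0.0005] [-0.0983 -0.4942 -0.083 ] rows 4.898127805110427
```

View pics/p5.png

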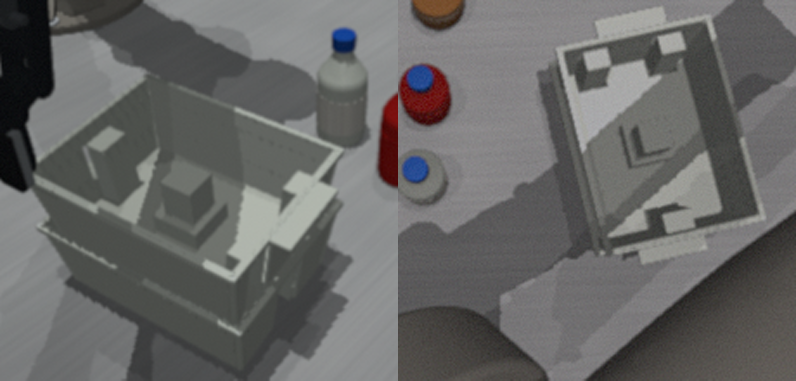

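The tote is released and level inside the rim, with its lip on the far side (top crop (630,20)) and the jar tote's lip below (672,248). The bottle is upright at scene crop (343,90). One numeric check, then hand in.

```bash
python3 - <<'E'
from m import *
f=grab("top"); g=lambda x,y,o:((x+.5)/1.73-.5+o[0],(y+.5)/1.73-.5+o[1])
m,a,e=rect(f,[g(*p,(255,120)) for p in((557,47),(708,16),(763,215),(602,252))],.135); print("top",m,np.degrees(a),e)
f=grab("scene"); m,a,e=rect(f,[g(*p,(90,160)) for p in((342,150),(237,283),(36,180),(152,76))],.135); print("scene",m,np.degrees(a),e)
r.hand_in()
E
```

```text
top [ 0.50999305 -0.62244437] 8.350324259037297 0.018243738387367398
scene [ 0.5292504  -0.21681343] 11.594807402251982 0.009785357266745537
the job is handed in; nothing more can be done
```

The top figure is wrong: I forgot that the top half starts 398 px into the combined crop. I'll redo it offline from the same picture with the calibration already printed.

```bash
python3 - <<'E'
from m import *
f=dict(fx=450.206,fy=450.206,cx=279.81,cy=205.77,k1=-.10146,pose=[[-0.025,0.99,-0.141,0.407],[-0.999,-0.031,-0.042,-0.038],[-0.046,0.14,0.989,0.868],[0,0,0,1]])
g=lambda x,y:((x-398+.5)/1.73-.5+255,(y+.5)/1.73-.5+120)
m,a,e=rect(f,[g(*p) for p in((557,47),(708,16),(763,215),(602,252))],.135); print("top",m,np.degrees(a),e)
E
```

```text
top [ 0.52250824 -0.21343704] 10.30360818621265 0.00395337997420965
```

I stacked the empty tote on the jar tote, turned end for end, and let go. I handed the job in at about 10.5 s, with no verdict reported.

**How it went:** I gripped the tote by its post, lifted it over the bottles and turned it 160°. Then I lowered it inside the jar tote's rim. Contact came at a tool height 60.4 mm above the grasp height, with a light upward force of about 3 N. I then released and backed off to one side.

**Last checks:**
- **By eye:** the last picture shows the tote level inside the rim, with its lip at the far end above the other's one-rib end. The bottle is upright and the gripper is clear.
- **Top camera:** the centre came out at (0.5225, -0.2134), yaw 10.3°. The jar tote at the start measured (0.5218, -0.2143), 11.05°, so they are about 1 mm and 0.8° apart.
- **Scene camera:** the centre came out at (0.529, -0.217), 5 mm from the jar tote's centre in that camera. The rim corners fit poorly, with a residual of 10 mm, so I put little weight on it.

**What failed or disagreed:**
- **Top figure redone:** the one printed just before hand-in was wrong because of a crop-offset slip. The value above was recomputed after hand-in from the same picture.
- **Cameras disagree:** the two cameras differed by 3–4 mm on where the jar tote stood at the start. I used a point between the two.
- **Not measured at the end:** I judged the level, the bottle and the jar tote's final position only from the picture.

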